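Press a cast into its mounting plate and hold it while the bond grabs

ROBOT

A 7-joint arm with a two-finger parallel gripper is mounted at the origin on a cart in front of the work surface, level with it; the furniture and walls round the work are solid. World frame = base frame: x ahead of the robot, y to its left, z up, the work surface at z = 0. Lengths are in m, angles in rad, forces in N, time in s.
With the tool pointing down it reaches from about 0.4 to 0.85 m from the base axis. Payload 4.5 kg.
Tool frame: the origin (TCP) lies at the very end of the fingers, on their centre line; the grasp point (between the pads) lies 19 mm behind it (r.grip_depth is the z of the grasp point in the tool frame, in m); z points along the fingers, y is the line along which they close (so a half turn about z gives the same grasp; the last joint's range is limited). The gripper opens to 88 mm and grips with 3 to 60 N. Pads are 18 mm wide; open, the fingers measure 123 mm over their backs; the gripper's body (75 mm by 187 mm) begins 45 mm behind the grasp point.
Start: joints at [1.151, 0.689, -0.195, 1.565, 0.157, 0.902, -0.215], TCP at [0.274, -0.562, 0.239] pointing down, gripper open.
Joint ranges: [-3.01, 3.01], [-0.46, 2.08], [-1.47, 1.51], [0.13, 2.56], [-1, 4.14], [0.04, 2.09], [-2.66, 2.66]. Speed limits (rad/s): [2.57, 2.57, 3.14, 3.14, 3.14, 3.14, 3.14].

INTERFACE

Orientations are given as a unit quaternion [x, y, z, w].
In Python, from plant import r, ticket, snapshot, camera_params gives the robot as it stands (r), with the cameras as plain functions and the job (ticket).
- The arm moves only by the shell command python3 steer.py 'ROWS' [FORCE]. ROWS is a JSON object with one list for each field, all of the same length, 1 to 10, a row being the entries at one place: finger_gap (the opening from 0.0 (shut) to 1.0 (fully open)), tx, ty, tz (the shift in m), wx, wy, wz (a rotation vector in rad); each row is the pose to reach, as a shift and turn from the pose commanded when the command began, along the tool's axes at that moment; what a row does not reach only later rows make up. A row lasts 1/10 s, in which the tool goes at most 0.05 m and 0.15 rad, less where a joint would pass 70% of its speed; a pose out of reach is approached as far as the arm can. The fingers move at their own pace and stop on an object; FORCE is the grip in N (left out, the last holds). Time passes only in rows, so rows that do not move let the fingers close. It prints the time, the measured TCP pose, the force, the opening and the grip force at its end. Input that does not fit is refused with a message, and nothing moves.
- r.get_state(): the state, without advancing time (a new reading comes with each control period).
- snapshot(name): name is "scene" or "top"; returns the picture (400x640x3 uint8, red, green, blue); there is no depth.
- camera_params(name): a dict with "fx", "fy", "cx", "cy" (pixels), "rvec" (rotation vector, rad) and "tvec" (3), from world to camera coordinates, as OpenCV has them. Camera axes: x right, y down, z forward; pixel columns grow to the right and rows downward; lengths in m; the calibration is good to about 2 mm. A picture is of the moment at which its call begins. camera_params takes no time and is no camera call.
- ticket.finish_job(): hands the job in; it is judged then, once.
The state is a dict: "clock": time; "q": joint angles; "qd": joint speeds; "joint_torque": joint torques, N m; "tool_pos": TCP position; "eef_rot": TCP orientation; "contact_force": force on the tool from outside, world axes, zero at the start; "moment": the same for the moment, N m; "opening": opening from 0.0 (shut) to 1.0 (fully open); "finger_force": force on a finger pad.
Only numpy, scipy, OpenCV 4.12 (cv2) and the standard library are available. Lean on these libraries where they do the work, as an engineer would, in place of code of your own. Each camera call takes 0.05 s, during which the arm holds its last target. There are 200 camera calls.

TASK

The stone cast in its white mounting plate is ready to be bonded: push the plate, without touching the cast, across the bed of the lever press until it sits square and flush against both fences of the corner. Then swing the press's spring-return lever toward you until the rubber pad bears on the teeth and its sprung stem has gone 10 mm up into the sleeve (about 15 N, the black ring on the stem just reaching the sleeve); going on to the lever's stop would crush the cast. The bond needs steady pressure, so finish while still holding the lever there, and leave the other things on the bench alone.

Things in the scene. Friction and masses are not known exactly. Their poses are not given: they have to be found in the camera images.
- press: Grey bench lever press, base 240 x 155 mm, fixed; place and yaw (up to 13 deg) vary. Origin: on the worktop under the vertical ram axis; x points to its column (away from the robot), y to its open left side. Steel bed 16 mm up: x -100..+51, y -55..+92 mm. Overhead the raised pad (46 x 60 mm) is 64 mm up; the head (25 mm to -x and to each side of the axis) begins 104 mm up and ends 166 mm up.
- press_corner (a point): Corner where the two fence faces meet, at bed height; axes as the press. Fences are 14 mm high, 10 mm thick: rear one runs along y (face at press x = +33 mm, up to y = +77), side one along x (face at press y = -40.5 mm, out to x = -80). A plate fully home has its centre 33 mm to -x and 40.5 mm to +y of this point.
- mount_plate: White plastic mounting plate, a shallow tray 66 x 81 mm (its x, y), 10 mm high, rim 5 mm wide, floor 5 mm thick; about 170 g with the cast. Lies loose on the press bed, out of the corner by some cm, turned up to 15 deg. Origin: centre of the underside, on the bed; z up. Home: its x, y axes parallel to the press's.
- cast: Tan stone cast of a dental arch, 52 x 67 mm, 26 mm high, lying loose in the plate (2 mm play all round), teeth up. Origin: centre of its underside, on the plate's floor; its tooth tips are 47 mm above the press's origin.
- press_lever (a joint): Lever angle, rad: 0 at rest (leaning 0.25 rad back from upright, to the column), grows as the ball swings toward the robot (press -x) and down; stop at 1.85. Drives the ram down 20 mm per rad. A spring carries it back when let go: about 3 N at the ball at rest, 6 N when pressed. Pad meets the teeth at about 0.85; the right hold is at about 1.35 (ball 195 mm up, 85 mm to -x of the ram axis).
- press_foot (a joint): How far the sprung stem of the pressure foot has been pushed up into the ram's sleeve, m: 0 when free, 0.0195 when bottomed. Spring 1.5 N per mm, so 0.010 is about 15 N on the cast. The black ring on the stem reaches the sleeve at about 0.010.
- press_ball (a point): Centre of the black ball, 28 mm diameter, at the lever's end, 130 mm from the pivot; at rest about 262 mm above the worktop, 70 mm to the right (press -y) of the ram axis. Free from above: pinch it between the fingers (closing along the press's y; it turns between them).
- press_pivot (a point): Lever pivot, 136 mm above the press's origin, 31 mm to +x and 70 mm to -y of the ram axis; the hinge axis runs along the press's y.
- pink_cast: Bystander: pink cast, 53 x 65 x 28 mm, on the worktop right of and in front of the press; origin centre of underside.
- dropper: Bystander: small white dropper bottle, 26 mm diameter, 56 mm tall, in front of the press; origin centre of underside.
- mould: Bystander: light blue silicone mould, 56 x 69 x 18 mm, right of the press's back; origin centre of underside.
- bench_jar: Bystander: small round jar with a lid, 36 mm diameter, 43 mm tall, to the right in front; origin centre of underside.

How it is judged:
By the outcome, as a careful person would: the job done as asked, in the order asked, and still so for the second after the job is handed in, while the arm keeps its last pose, push and grip.
It also fails if it takes over 72 s, if anything falls off the work surface, if the arm or the gripper's body presses on something with over 40 N, if the wrist force passes 120 N, or if a joint passes its speed limit or range.

## Working session

There is one attempt and no reset: what is moved stays moved. The work goes in short steps, Python scripts to look and compute and a shell command to move; the robot and the scene stay as the last step left them, time stands still between calls to the robot, and variables do not carry over. Pictures are saved under pics/ and viewed, at most 10 in all, crops included, and the job is handed in when it is done.

```bash
ls; mkdir -p pics
python3 - <<'E'
from plant import r, ticket, snapshot, camera_params
import cv2
for n in("scene","top"):
    im=snapshot(n); cv2.imwrite(f"pics/{n}0.png",im[:,:,::-1]); print(n,camera_params(n))
s=r.get_state(); print({k:s[k] for k in("clock","tool_pos","eef_rot","opening","contact_force")})
E
```

```text
pics
plant.py
steer.py
scene {'fx': 421.3103541899108, 'fy': 421.3103541899108, 'cx': 315.6389400322132, 'cy': 200.41706543579193, 'rvec': array([ 0.91809722, -2.28220487,  1.23779419]), 'tvec': array([0.35358974, 0.36025123, 0.74546086])}
top {'fx': 511.92576531015595, 'fy': 511.92576531015595, 'cx': 313.77316857275247, 'cy': 193.71933355020266, 'rvec': array([ 2.16078702, -2.11238769,  0.18628287]), 'tvec': array([-0.05815018,  0.55379594,  1.20601086])}
{'clock': 0.1, 'tool_pos': array([ 0.27368333, -0.56126442,  0.23798674]), 'eef_rot': array([ 9.74371466e-01,  2.24943466e-01, -2.34695438e-04, -7.92471212e-04]), 'opening': 0.9972205201747196, 'contact_force': array([-0.40906108,  0.68150507,  0.34377645])}
```

View pics/scene0.png

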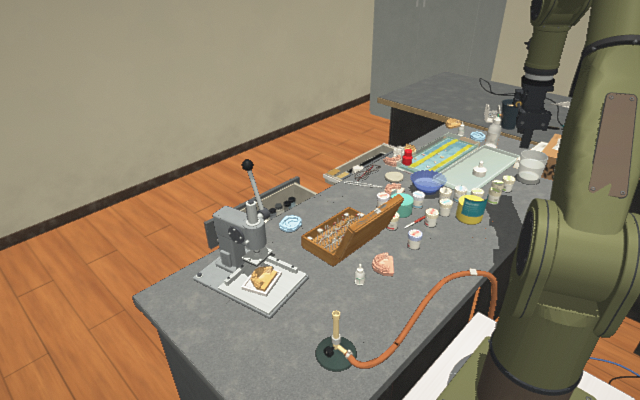

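View pics/top0.png

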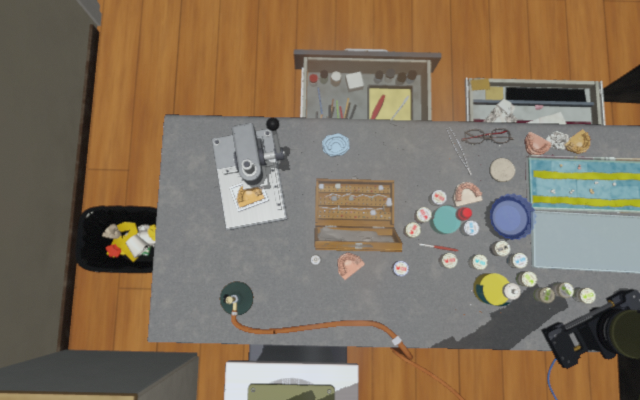

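The press is at top view about (250,175), with the plate on its bed at about (250,196) and the ball at (272,124). I'll enlarge the press in both views.

```bash
cat > h.py <<'E'
import numpy as np, cv2
from plant import r, ticket, snapshot, camera_params
def cam(n):
    p=camera_params(n); K=np.array([[p['fx'],0,p['cx']],[0,p['fy'],p['cy']],[0,0,1.]])
    return K,np.array(p['rvec'],float),np.array(p['tvec'],float)
def proj(n,P):
    K,rv,t=cam(n); return cv2.projectPoints(np.atleast_2d(np.array(P,float)),rv,t,K,None)[0][:,0]
def ray(n,uv,z):
    K,rv,t=cam(n); R=cv2.Rodrigues(rv)[0]; c=-R.T@t; d=R.T@np.linalg.inv(K)@np.array([*uv,1.]); return c+d*(z-c[2])/d[2]
def tri(u1,u2):
    Ps=[]
    for n in("scene","top"):
        K,rv,t=cam(n); Ps.append(K@np.c_[cv2.Rodrigues(rv)[0],t])
    X=cv2.triangulatePoints(Ps[0],Ps[1],np.array(u1,float),np.array(u2,float))[:,0]; return X[:3]/X[3]
def press(x,y,yaw,P):
    P=np.atleast_2d(np.array(P,float)); c,s=np.cos(yaw),np.sin(yaw)
    return np.c_[x+c*P[:,0]-s*P[:,1], y+s*P[:,0]+c*P[:,1], P[:,2]]
def crop(n,im,x0,y0,w,h,k):
    c=cv2.resize(im[y0:y0+h,x0:x0+w,::-1],None,fx=k,fy=k,interpolation=cv2.INTER_CUBIC)
    for u in range(x0,x0+w,10):
        cv2.line(c,((u-x0)*k,0),((u-x0)*k,6 if u%20 else 12),(0,0,255),1)
        if u%20==0: cv2.putText(c,str(u),((u-x0)*k+2,22),0,.4,(0,0,255),1)
    for v in range(y0,y0+h,10):
        cv2.line(c,(0,(v-y0)*k),(6 if v%20 else 12,(v-y0)*k),(0,0,255),1)
        if v%20==0: cv2.putText(c,str(v),(14,(v-y0)*k+4),0,.4,(0,0,255),1)
    return c
E
python3 - <<'E'
from h import *
a=cv2.imread("pics/top0.png")[:,:,::-1]; b=cv2.imread("pics/scene0.png")[:,:,::-1]
cv2.imwrite("pics/c1.png",crop("top",a,205,110,100,125,5)[:600]);cv2.imwrite("pics/c2.png",crop("scene",b,190,150,130,170,5)[:])
c=crop("scene",b,185,205,130,120,5);cv2.imwrite("pics/c2.png",c)
# ball
for n,im,(x0,y0,w,h) in(("top",a,(255,110,35,22)),("scene",b,(230,150,30,25))):
    m=im[y0:y0+h,x0:x0+w].max(2)<50; v,u=np.nonzero(m); print(n,u.mean()+x0,v.mean()+y0,m.sum())
E
```

```text
top 272.4166666666667 123.82407407407408 108
scene 246.76315789473685 164.31578947368422 76
```

View pics/c1.png

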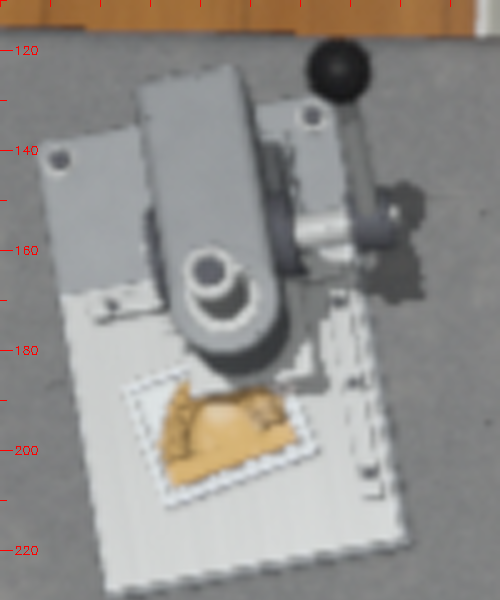

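View pics/c2.png

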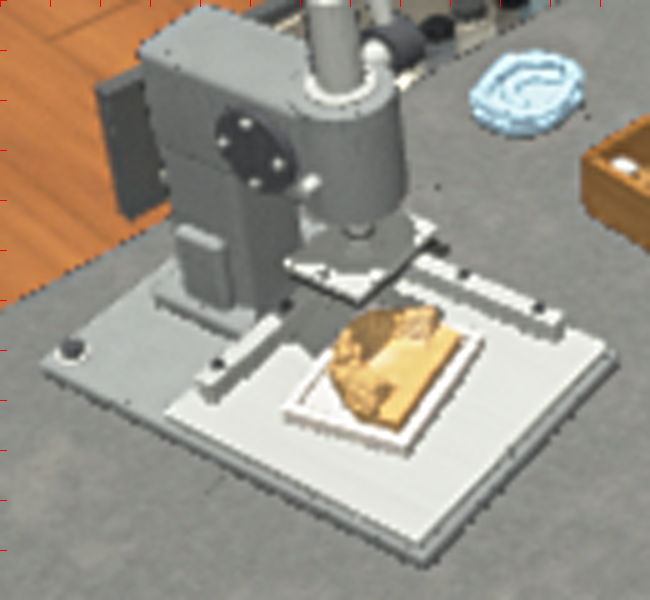

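```bash
cat > fit.py <<'E'
from h import *
from scipy.optimize import least_squares as LS
T=lambda x,y:(205+x/5,110+y/5); S=lambda x,y:(185+x/5,205+y/5)
obs=[("top",(-.1,.092,.016),T(107,592)),("top",(-.1,-.055,.016),T(408,540)),("top",(.051,.092,.016),T(62,292)),
("scene",(-.1,.092,.016),S(420,543)),("scene",(.051,.092,.016),S(165,412)),("scene",(-.1,-.055,.016),S(617,355)),
("scene",(.033,.077,.030),S(212,385)),("scene",(-.08,-.0405,.030),S(553,325)),
("top",(-.001,-.07,.262),(272.4,123.8)),("scene",(-.001,-.07,.262),(246.76,164.3))]
ob=np.array([o[2] for o in obs])
f=lambda p:(np.array([proj(o[0],press(*p,[o[1]]))[0] for o in obs])-ob)
g=lambda p:f(p).ravel()
ball0=(.031-.13*0,)
obs[-2]=("top",(.031+.13*np.sin(.25),-.07,.262),(272.4,123.8)); obs[-1]=("scene",obs[-2][1],(246.76,164.3))
s=LS(g,[.7,.1,0],loss='soft_l1'); p=s.x
print(p,np.degrees(p[2])); print(f(p).round(1))
pl=[("top",(.033,.0405,.026),T(124,390)),("top",(-.033,.0405,.026),T(168,507)),("top",(-.033,-.0405,.026),T(319,450)),
("scene",(-.033,.0405,.026),S(408,440)),("scene",(-.033,-.0405,.026),S(482,340)),("scene",(.033,.0405,.026),S(285,405))]
f2=lambda q:(np.array([proj(o[0],press(*q,[o[1]]))[0]-o[2] for o in pl]))
q=LS(lambda q:f2(q).ravel(),[.65,.1,0],loss='soft_l1').x; print(q,np.degrees(q[2]));print(f2(q).round(1))
c,s_=np.cos(p[2]),np.sin(p[2]); d=q[:2]-p[:2]
print("plate in press mm",1e3*(c*d[0]+s_*d[1]),1e3*(-s_*d[0]+c*d[1]),np.degrees(q[2]-p[2]),"home 0,0")
print("ball",tri((246.76,164.3),(272.4,123.8)),press(*p,[obs[-1][1]]))
print("objs dropper",ray("top",(315,260),.05),"pink",ray("top",(350,265),.02),'burner',ray("top",(233,299),.1),"wood box",ray("top",(318,180),.05),"jar",ray("top",(401,268),.04))
E
python3 fit.py
```

```text
[0.58597369 0.1012592  0.20273831] 11.616049250328155
[[-1.  -0.6]
 [-2.7 -0.8]
 [-1.1  0.7]
 [ 0.2 -0.9]
 [ 0.6 -0.4]
 [-1.5 -2.6]
 [ 0.5 -0.5]
 [ 0.8 -0.4]
 [-0.7  0.5]
 [ 1.6  0.6]]
[0.5555518  0.1167512  0.39420806] 22.586458184147514
[[-1.2 -1. ]
 [-1.   0.1]
 [-0.5 -0.2]
 [ 0.9  0.1]
 [ 1.7 -2.6]
 [ 0.2 -0.2]]
plate in press mm -26.67946652112955 21.30022368752666 10.970408933819359 home 0,0
ball [0.66422826 0.04529183 0.26214873] [[0.66193723 0.0454108  0.262     ]]
objs dropper [ 0.39396976 -0.05203424  0.05      ] pink [ 0.38492357 -0.1381094   0.02      ] burner [0.30042515 0.13185314 0.1       ] wood box [ 0.58877382 -0.05518999  0.05      ] jar [ 0.37987973 -0.25932257  0.04      ]
```

The crops show the plate corners (top crop: left-back (124,390), near-left (168,507), near-right (319,450)), and the bed corners and fences. The plate is about 27 mm short in x, 21 mm out in y and turned about 11°. Next I'll drop the two poorly picked bed points and plan the approach.

```bash
sed -i 's/^ob=/obs=[o for o in obs if o[1]!=(-.1,-.055,.016)]\nob=/' fit.py; python3 fit.py | tail -30
cat > plan.py <<'E'
# usage: plan.py px py z(world tcp) lean_deg yaw_deg[extra] : press-frame target; lean: body leans to tool -x; yaw rel press x of tool x
import sys; from h import *; from scipy.spatial.transform import Rotation as R
P=np.load("press.npy")
def T(px,py,z,lean,yaw=0):
    a=P[2]+np.radians(yaw); t=np.radians(lean)
    f=np.array([np.cos(a),np.sin(a),0]); up=np.array([0,0,1.])
    zt=np.sin(t)*f-np.cos(t)*up; xt=np.cos(t)*f+np.sin(t)*up
    return press(*P,[(px/1e3,py/1e3,z)])[0],R.from_matrix(np.c_[xt,np.cross(zt,xt),zt])
if __name__=="__main__":
    s=r.get_state(); pos,rot=T(*map(float,sys.argv[1:])); R0=R.from_quat(s["eef_rot"])
    d=pos-s["tool_pos"]; c,sn=np.cos(P[2]),np.sin(P[2]); e=s["tool_pos"]-[*P[:2],0]
    print("t",s["clock"],"press now",(1e3*np.array([c*e[0]+sn*e[1],-sn*e[0]+c*e[1],e[2]])).round(1),"world tgt",pos.round(3))
    print("tool shift",R0.inv().apply(d).round(4),"rotvec",(R0.inv()*rot).as_rotvec().round(4))
    f=s["contact_force"]; print("F press",np.round([c*f[0]+sn*f[1],-sn*f[0]+c*f[1],f[2]],1))
E
python3 - <<'E'
import subprocess,re
from h import *
exec(open("fit.py").read().split("print(p,np")[0]); np.save("press.npy",p)
print("ram pixel z .2,.22,.24",proj("scene",press(*p,[(0,0,.17),(0,0,.2),(0,0,.22),(0,0,.24)])),"burner",[proj("scene",[ *ray("top",(233,299),z)[:2],z]) for z in(.1,.13,.16)])
E
python3 plan.py -110 15 0.15 22
```

```text
[0.58692733 0.10175051 0.20792125] 11.913010241997812
[[-1.  -0.8]
 [-1.3  0.5]
 [ 0.1 -1.1]
 [ 0.3 -0.4]
 [ 0.2 -0.4]
 [ 0.4 -0.7]
 [-1.1 -0.1]
 [ 1.   0.5]]
[0.5555518  0.1167512  0.39420806] 22.586458184147514
[[-1.2 -1. ]
 [-1.   0.1]
 [-0.5 -0.2]
 [ 0.9  0.1]
 [ 1.7 -2.6]
 [ 0.2 -0.2]]
plate in press mm -27.603232314976935 21.154344914771723 10.673447942149702 home 0,0
ball [0.66422826 0.04529183 0.26214873] [[0.66317931 0.04629657 0.262     ]]
objs dropper [ 0.39396976 -0.05203424  0.05      ] pink [ 0.38492357 -0.1381094   0.02      ] burner [0.30042515 0.13185314 0.1       ] wood box [ 0.58877382 -0.05518999  0.05      ] jar [ 0.37987973 -0.25932257  0.04      ]
ram pixel z .2,.22,.24 [[253.47746124 220.30450196]
 [252.06626437 209.20126145]
 [251.09804158 201.5833233 ]
 [250.10697294 193.78563492]] burner [array([[339.35341008, 316.76361392]]), array([[340.55147323, 303.87902094]]), array([[341.7894987 , 290.56465236]])]
t 0.1 press now [-443.4 -584.1  238. ] world tgt [0.476 0.094 0.15 ]
tool shift [ 0.4691 -0.4998  0.0888] rotvec [-0.0488  0.3823  0.2425]
F press [-0.3  0.8  0.3]
```

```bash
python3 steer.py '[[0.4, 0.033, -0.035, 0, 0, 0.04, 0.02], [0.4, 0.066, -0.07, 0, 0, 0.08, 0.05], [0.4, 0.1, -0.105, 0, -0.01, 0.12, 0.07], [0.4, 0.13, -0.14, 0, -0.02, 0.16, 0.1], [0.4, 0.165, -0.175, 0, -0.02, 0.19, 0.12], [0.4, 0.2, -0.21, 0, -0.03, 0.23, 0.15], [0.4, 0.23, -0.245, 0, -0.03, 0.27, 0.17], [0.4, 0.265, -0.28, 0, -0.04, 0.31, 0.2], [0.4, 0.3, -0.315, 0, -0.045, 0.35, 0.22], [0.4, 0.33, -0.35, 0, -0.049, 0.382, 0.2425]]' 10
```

```text
refused: ROWS must be an object with one list for each field. Nothing was moved.
```

Nothing moved. I misread the format; it is an object with one list for each field. Resending.

```bash
python3 steer.py '{"finger_gap": [0.4, 0.4, 0.4, 0.4, 0.4, 0.4, 0.4, 0.4, 0.4, 0.4], "tx": [0.033, 0.066, 0.1, 0.13, 0.165, 0.2, 0.23, 0.265, 0.3, 0.33], "ty": [-0.035, -0.07, -0.105, -0.14, -0.175, -0.21, -0.245, -0.28, -0.315, -0.35], "tz": [0, 0, 0, 0, 0, 0, 0, 0, 0, 0], "wx": [0, 0, -0.01, -0.02, -0.02, -0.03, -0.03, -0.04, -0.045, -0.049], "wy": [0.04, 0.08, 0.12, 0.16, 0.19, 0.23, 0.27, 0.31, 0.35, 0.382], "wz": [0.02, 0.05, 0.07, 0.1, 0.12, 0.15, 0.17, 0.2, 0.22, 0.2425]}' 10; python3 plan.py -110 15 0.15 22
```

```text
clock: 1.1
tool_pos: [0.4146, -0.1148, 0.2428]
eef_rot: [0.977, 0.108, 0.182, -0.022]
contact_force: [-0.3, 0.2, -0.1]
opening: 0.4
finger_force: 0.0
t 1.1 press now [-213.4 -176.3  242.8] world tgt [0.476 0.094 0.15 ]
tool shift [ 0.065  -0.1897  0.1252] rotvec [-0.0077  0.0154  0.0104]
F press [-0.3  0.3 -0.1]
```

```bash
python3 steer.py '{"finger_gap": [0.4, 0.4, 0.4, 0.4, 0.4, 0.4, 0.4], "tx": [0.013, 0.026, 0.039, 0.052, 0.065, 0.065, 0.065], "ty": [-0.038, -0.076, -0.114, -0.152, -0.19, -0.19, -0.19], "tz": [0.02, 0.04, 0.06, 0.085, 0.11, 0.125, 0.125], "wx": [-0.007, -0.007, -0.007, -0.007, -0.007, -0.007, -0.007], "wy": [0.015, 0.015, 0.015, 0.015, 0.015, 0.015, 0.015], "wz": [0.01, 0.01, 0.01, 0.01, 0.01, 0.01, 0.01]}'; python3 plan.py -90 18 0.021 22;python3 - <<'E'
from h import *
a=snapshot("top");b=snapshot("scene")
x=crop("top",a,205,110,100,150,4);y=crop("scene",b,190,180,100,150,4)
cv2.imwrite("pics/d1.png",np.hstack([x,y]))
E
```

```text
clock: 1.8
tool_pos: [0.5024, 0.0904, 0.2033]
eef_rot: [0.981, 0.104, 0.163, -0.018]
contact_force: [0.2, -0.2, -0.7]
opening: 0.399
finger_force: 0.0
t 1.8 press now [-85.1   6.3 203.3] world tgt [0.495 0.101 0.021]
tool shift [-0.0636 -0.0115  0.1709] rotvec [-0.0017  0.0545  0.0025]
F press [ 0.2 -0.3 -0.7]
```

View pics/d1.png

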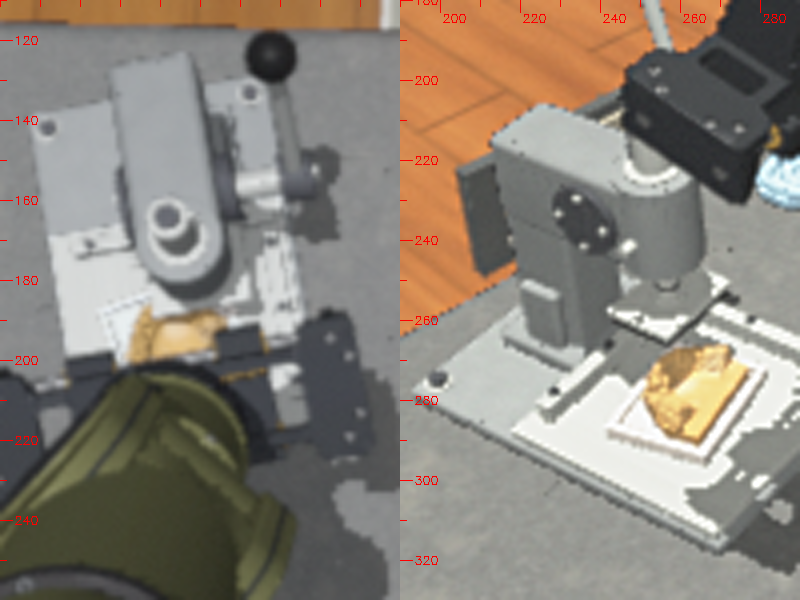

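The picture shows the gripper above the front of the bed and the plate untouched. The tool stopped short of the commanded pose, so I'll check the joint ranges.

```bash
python3 steer.py '{"finger_gap": [0.4, 0.4], "tx": [0, 0], "ty": [0, 0], "tz": [0, 0], "wx": [0, 0], "wy": [0, 0], "wz": [0, 0]}'; python3 plan.py -90 18 0.021 22; python3 -c "
from plant import r, ticket, snapshot, camera_params
print(r.get_state()['q'].round(3))"
```

```text
clock: 2.1
tool_pos: [0.501, 0.0852, 0.204]
eef_rot: [0.981, 0.1, 0.163, -0.017]
contact_force: [0.5, 0.3, -0.7]
opening: 0.401
finger_force: 0.0
t 2.1 press now [-87.5   1.5 204. ] world tgt [0.495 0.101 0.021]
tool shift [-0.0614 -0.0165  0.1724] rotvec [ 0.0015  0.0554 -0.0036]
F press [ 0.5  0.2 -0.7]
[-0.345  0.525  0.109  2.268 -1.     0.043 -0.633]
```

Joint 6 sits at its lower bound and joint 5 at its own limit, so leaning back any further needs the other wrist branch (joint 5 near π). I'll back off, go upright, yaw by +90°, then tilt sideways to get there.

```bash
python3 plan.py -120 30 0.28 0 0; python3 steer.py '{"finger_gap": [0.4, 0.4, 0.4, 0.4, 0.4, 0.4], "tx": [0, -0.01, -0.02, -0.03, -0.03, -0.03], "ty": [0, 0, 0, -0.01, -0.02, -0.02], "tz": [-0.03, -0.06, -0.08, -0.09, -0.09, -0.09], "wx": [0, 0, 0, 0, 0, 0], "wy": [-0.05, -0.13, -0.2, -0.27, -0.33, -0.33], "wz": [0, 0, 0, 0, 0, 0]}'; python3 -c "
from plant import r, ticket, snapshot, camera_params
print(r.get_state()['q'].round(3))"; python3 plan.py -120 30 0.28 0 60
```

```text
t 2.1 press now [-87.5   1.5 204. ] world tgt [0.463 0.106 0.28 ]
tool shift [-0.0063 -0.0283 -0.0825] rotvec [ 0.0008 -0.3285 -0.0039]
F press [ 0.5  0.2 -0.7]
clock: 2.7
tool_pos: [0.4423, 0.0951, 0.2797]
eef_rot: [0.995, 0.104, 0.0, -0.0]
contact_force: [-0.2, -0.1, -0.0]
opening: 0.397
finger_force: 0.0
[-0.858  0.54   0.875  2.039 -0.571  0.821 -1.01 ]
t 2.7 press now [-142.9   23.4  279.7] world tgt [0.463 0.106 0.28 ]
tool shift [ 0.0229 -0.0066 -0.0003] rotvec [-3.0000e-04 -9.0000e-04 -1.0476e+00]
F press [-0.2 -0.1 -0. ]
```

```bash
python3 steer.py '{"finger_gap": [0.4, 0.4, 0.4, 0.4, 0.4, 0.4, 0.4, 0.4, 0.4, 0.4], "tx": [0, 0, 0, 0, 0, 0, 0, 0, 0, 0], "ty": [0, 0, 0, 0, 0, 0, 0, 0, 0, 0], "tz": [0, 0, 0, 0, 0, 0, 0, 0, 0, 0], "wx": [0, 0, 0, 0, 0, 0, 0, 0, 0, 0], "wy": [0, 0, 0, 0, 0, 0, 0, 0, 0, 0], "wz": [-0.15, -0.3, -0.45, -0.6, -0.75, -0.9, -1.05, -1.2, -1.35, -1.5]}';  python3 -c "
from plant import r, ticket, snapshot, camera_params
print(r.get_state()['q'].round(3))"; python3 plan.py -120 100 0.2 -22 90
```

```text
clock: 3.7
tool_pos: [0.4404, 0.093, 0.2792]
eef_rot: [0.656, 0.755, 0.0, -0.001]
contact_force: [0.6, -0.3, -0.5]
opening: 0.403
finger_force: 0.0
[-0.577  0.429  0.396  2.033 -0.247  0.725  0.112]
t 3.7 press now [-145.2   21.7  279.2] world tgt [0.449 0.175 0.2  ]
tool shift [0.0797 0.0197 0.0793] rotvec [-0.0134 -0.3854 -0.0679]
F press [ 0.6 -0.4 -0.5]
```

```bash
python3 steer.py '{"finger_gap": [0.4, 0.4, 0.4, 0.4, 0.4, 0.4], "tx": [0, 0.02, 0.04, 0.06, 0.08, 0.08], "ty": [0, 0, 0, 0, 0, 0], "tz": [0, 0.0, 0.0, 0.0, 0.0, 0.0], "wx": [0, -0.01, -0.01, -0.01, -0.01, -0.01], "wy": [-0.1, -0.2, -0.3, -0.4, -0.45, -0.45], "wz": [-0.07, -0.07, -0.07, -0.07, -0.07, -0.07]}';  python3 -c "
from plant import r, ticket, snapshot, camera_params
print(r.get_state()['q'].round(3))"; python3 plan.py 0 70 0.2 -25 90
```

```text
clock: 4.3
tool_pos: [0.4294, 0.1778, 0.2773]
eef_rot: [0.611, 0.76, -0.143, 0.17]
contact_force: [0.0, -0.5, 0.5]
opening: 0.396
finger_force: 0.0
[-1.149  0.616  0.655  1.922  0.074  0.877 -0.396]
t 4.3 press now [-138.4  106.9  277.3] world tgt [0.572 0.17  0.2  ]
tool shift [-0.001   0.1389  0.0849] rotvec [-0.0056  0.0112  0.0087]
F press [-0.1 -0.5  0.5]
```

```bash
python3 plan.py -130 40 0.2 -22 180
python3 - <<'E'
from plan import *
R0=R.from_quat(r.get_state()["eef_rot"]);p0=r.get_state()["tool_pos"]
for y in (100,115,130,145,160,180): print(y,(R0.inv()*T(0,0,0,-24,y)[1]).as_rotvec().round(3),R0.inv().apply(T(-140,60,.25,0)[0]-p0).round(3))
E
```

```text
t 4.3 press now [-138.4  106.9  277.3] world tgt [0.451 0.114 0.2  ]
tool shift [-0.027   0.0087  0.0986] rotvec [-0.6386  0.0431 -1.4293]
F press [-0.1 -0.5  0.5]
100 [-0.079  0.028 -0.15 ] [-0.03  -0.002  0.045]
115 [-0.189  0.026 -0.387] [-0.03  -0.002  0.045]
130 [-0.298  0.024 -0.625] [-0.03  -0.002  0.045]
145 [-0.408  0.022 -0.863] [-0.03  -0.002  0.045]
160 [-0.518  0.02  -1.101] [-0.03  -0.002  0.045]
180 [-0.663  0.016 -1.418] [-0.03  -0.002  0.045]
```

```bash
python3 steer.py '{"finger_gap": [0.4, 0.4, 0.4, 0.4, 0.4, 0.4, 0.4, 0.4, 0.4, 0.4], "tx": [0, -0.01, -0.01, -0.02, -0.02, -0.03, -0.03, -0.03, -0.03, -0.03], "ty": [0, 0, 0, 0, 0, 0, 0, 0, 0, 0], "tz": [0, 0.01, 0.02, 0.03, 0.04, 0.04, 0.045, 0.045, 0.045, 0.045], "wx": [-0.06, -0.12, -0.18, -0.24, -0.3, -0.35, -0.41, -0.47, -0.52, -0.58], "wy": [0.02, 0.02, 0.02, 0.02, 0.02, 0.02, 0.02, 0.02, 0.02, 0.02], "wz": [-0.13, -0.26, -0.38, -0.5, -0.63, -0.75, -0.87, -1, -1.1, -1.23]}';  python3 -c "
from plant import r, ticket, snapshot, camera_params
print(r.get_state()['q'].round(3))"; python3 plan.py -140 60 0.25 -22 180
```

```text
clock: 5.3
tool_pos: [0.4377, 0.1237, 0.2529]
eef_rot: [0.053, 0.977, -0.013, 0.204]
contact_force: [0.8, -0.6, -1.1]
opening: 0.398
finger_force: 0.0
[-0.88   0.414  0.471  2.4    1.093  0.048 -0.099]
t 5.3 press now [-141.5   52.3  252.9] world tgt [0.438 0.132 0.25 ]
tool shift [0.002  0.0078 0.0023] rotvec [-0.1263  0.0277 -0.2912]
F press [ 0.6 -0.7 -1.1]
```

```bash
python3 steer.py '{"finger_gap": [0.4, 0.4, 0.4, 0.4, 0.4, 0.4], "tx": [0, 0, 0, 0, 0, 0], "ty": [0, 0, 0, 0, 0, 0], "tz": [0, 0, 0, 0, 0, 0], "wx": [-0.03, -0.06, -0.09, -0.12, -0.12, -0.12], "wy": [0, 0.01, 0.02, 0.02, 0.0, 0], "wz": [-0.07, -0.14, -0.21, -0.28, -0.28, -0.28]}';  python3 -c "
from plant import r, ticket, snapshot, camera_params
print(r.get_state()['q'].round(3))"; python3 plan.py -110 18 0.12 -22 180
```

```text
clock: 5.9
tool_pos: [0.4375, 0.126, 0.2529]
eef_rot: [-0.096, 0.974, 0.019, 0.203]
contact_force: [0.4, 0.5, -0.3]
opening: 0.395
finger_force: 0.0
[-0.372  0.361 -0.118  2.412  1.747  0.156 -0.424]
t 5.9 press now [-141.2   54.6  252.9] world tgt [0.476 0.097 0.12 ]
tool shift [ 0.0243 -0.0359  0.1345] rotvec [-0.0064  0.0274 -0.0094]
F press [ 0.5  0.4 -0.3]
```

```bash
python3 steer.py '{"finger_gap": [0.4, 0.4, 0.4, 0.4, 0.4], "tx": [0.01, 0.02, 0.024, 0.024, 0.024], "ty": [-0.012, -0.024, -0.036, -0.036, -0.036], "tz": [0.035, 0.07, 0.105, 0.134, 0.134], "wx": [0, -0.006, -0.006, -0.006, -0.006], "wy": [0.027, 0.027, 0.027, 0.027, 0.027], "wz": [-0.009, -0.009, -0.009, -0.009, -0.009]}';  python3 -c "
from plant import r, ticket, snapshot, camera_params
print(r.get_state()['q'].round(3))"; python3 plan.py -95 16 0.021 -22 180
```

```text
clock: 6.4
tool_pos: [0.4768, 0.0947, 0.1168]
eef_rot: [-0.101, 0.977, 0.016, 0.187]
contact_force: [-0.6, -0.3, -0.1]
opening: 0.402
finger_force: 0.0
[-0.007  0.767 -0.521  2.433  2.296  0.554 -0.848]
t 6.4 press now [-109.2   15.8  116.8] world tgt [0.491 0.098 0.021]
tool shift [0.0221 0.0009 0.0943] rotvec [-0.0077 -0.0069 -0.0001]
F press [-0.6 -0.2 -0.1]
```

```bash
python3 steer.py '{"finger_gap": [0.4, 0.4, 0.4, 0.4, 0.4], "tx": [0.01, 0.018, 0.022, 0.022, 0.022], "ty": [0.001, 0.001, 0.001, 0.001, 0.001], "tz": [0.035, 0.065, 0.085, 0.094, 0.094], "wx": [-0.007, -0.007, -0.007, -0.007, -0.007], "wy": [-0.007, -0.007, -0.007, -0.007, -0.007], "wz": [0, 0, 0, 0, 0]}'; python3 plan.py -85 16 0.021 -22 180;python3 - <<'E'
from h import *
a=snapshot("top");b=snapshot("scene")
cv2.imwrite("pics/d2.png",np.hstack([crop("top",a,205,130,80,120,5),crop("scene",b,205,220,80,120,5)]))
E
```

```text
clock: 6.9
tool_pos: [0.4925, 0.1008, 0.0255]
eef_rot: [-0.104, 0.975, 0.02, 0.194]
contact_force: [-0.2, -0.4, 0.3]
opening: 0.399
finger_force: 0.0
t 6.9 press now [-92.5  18.6  25.5] world tgt [0.5   0.1   0.021]
tool shift [-0.0053 -0.0026  0.007 ] rotvec [0.0009 0.0079 0.0043]
F press [-0.3 -0.3  0.3]
```

View pics/d2.png

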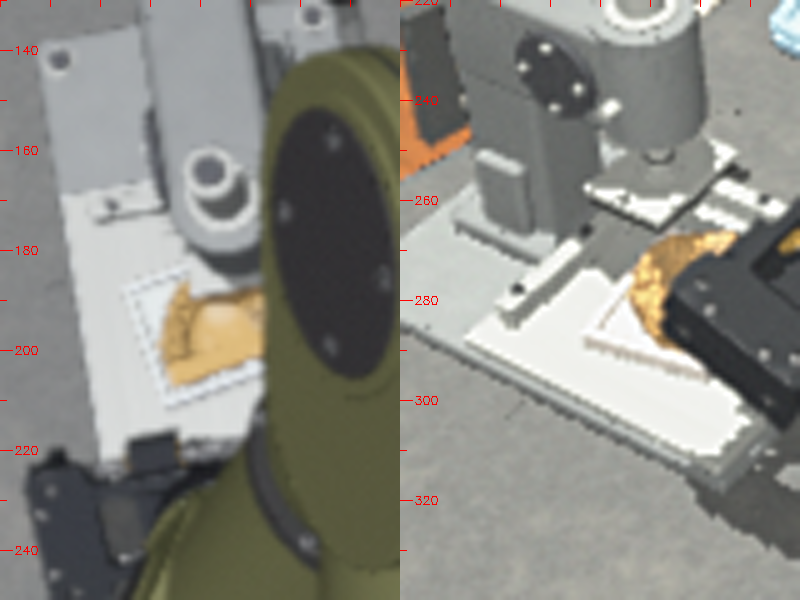

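The left finger is at top (236,220), on the bed just in front of the plate's near edge, and both fingers clear the cast. I'll lower slightly and push toward the rear fence.

```bash
python3 steer.py '{"finger_gap": [0.4, 0.4, 0.4, 0.4, 0.4, 0.4, 0.4, 0.4, 0.4], "tx": [-0.003, -0.008, -0.013, -0.018, -0.023, -0.028, -0.033, -0.037, -0.037], "ty": [-0.002, -0.002, -0.002, -0.002, -0.002, -0.002, -0.002, -0.002, -0.002], "tz": [0.006, 0.008, 0.010, 0.012, 0.014, 0.016, 0.018, 0.020, 0.020], "wx": [0, 0, 0, 0, 0, 0, 0, 0, 0], "wy": [0.008, 0.008, 0.008, 0.008, 0.008, 0.008, 0.008, 0.008, 0.008], "wz": [0.004, 0.004, 0.004, 0.004, 0.004, 0.004, 0.004, 0.004, 0.004]}'; python3 plan.py -45 16 0.021 -22 180;python3 - <<'E'
from h import *
a=snapshot("top");b=snapshot("scene")
cv2.imwrite("pics/d3.png",np.hstack([crop("top",a,205,130,80,120,5),crop("scene",b,205,220,80,120,5)]))
E
```

```text
clock: 7.9
tool_pos: [0.535, 0.1086, 0.0211]
eef_rot: [-0.101, 0.976, 0.022, 0.191]
contact_force: [-0.4, -0.5, 0.1]
opening: 0.393
finger_force: 0.2
t 7.9 press now [-49.4  17.5  21.1] world tgt [0.54  0.108 0.021]
tool shift [-0.0041 -0.0015  0.0018] rotvec [ 0.0031  0.0028 -0.0022]
F press [-0.5 -0.4  0.1]
```

View pics/d3.png

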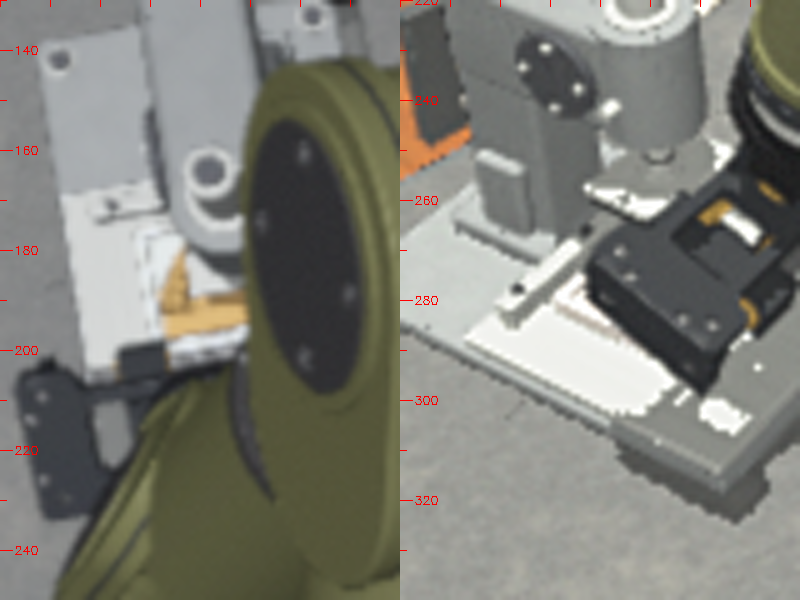

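The plate has squared up and moved to top rows about 176–205, and the left finger (233,202) bears on its rim. A few more mm slowly should reach the rear fence.

```bash
python3 steer.py '{"finger_gap": [0.4, 0.4, 0.4, 0.4, 0.4], "tx": [-0.002, -0.004, -0.006, -0.007, -0.007], "ty": [0, 0, 0, 0, 0], "tz": [0.001, 0.002, 0.003, 0.0035, 0.0035], "wx": [0, 0, 0, 0, 0], "wy": [0, 0, 0, 0, 0], "wz": [0, 0, 0, 0, 0]}'; python3 plan.py -41 16 0.021 -22 180
```

```text
clock: 8.5
tool_pos: [0.5419, 0.1102, 0.0204]
eef_rot: [-0.101, 0.976, 0.022, 0.191]
contact_force: [-1.6, -0.9, 1.4]
opening: 0.398
finger_force: 0.9
t 8.5 press now [-42.3  17.6  20.4] world tgt [0.544 0.109 0.021]
tool shift [-0.0014 -0.0016 -0.0001] rotvec [ 0.0035  0.0019 -0.0018]
F press [-1.8 -0.5  1.4]
```

```bash
for k in 1 2; do python3 steer.py '{"finger_gap": [0.4, 0.4, 0.4], "tx": [-0.001, -0.002, -0.002], "ty": [0, 0, 0], "tz": [0.0003, 0.0006, 0.0006], "wx": [0, 0, 0], "wy": [0, 0, 0], "wz": [0, 0, 0]}' >/dev/null; python3 plan.py -41 16 0.021 -22 180|grep -v tool; done
```

```text
t 8.8 press now [-41.6  17.6  20.4] world tgt [0.544 0.109 0.021]
F press [-4.5 -0.2  2.5]
t 9.1 press now [-41.3  17.6  20.3] world tgt [0.544 0.109 0.021]
F press [-7.9  0.4  5.9]
```

Contact at the rear fence, with about 8 N in x at the predicted TCP x of -41.3 mm. I'll retreat and swing round for the side push.

```bash
python3 steer.py '{"finger_gap": [0.4, 0.4, 0.3, 0.3, 0.3, 0.3, 0.3, 0.3], "tx": [0.015, 0.04, 0.06, 0.05, 0.04, 0.02, 0.0, 0.0], "ty": [0, 0, 0, 0, 0, 0, 0, 0], "tz": [-0.006, -0.016, -0.024, -0.06, -0.1, -0.15, -0.2, -0.2], "wx": [0, 0, 0, 0, 0, 0, 0, 0], "wy": [0, 0, 0, 0, 0, 0, 0, 0], "wz": [0, 0, 0, 0, 0, 0, 0, 0]}'; python3 plan.py -141 54 0.25 -24 180;  python3 - <<'E'
from plan import *
print(r.get_state()['q'].round(3))
R0=R.from_quat(r.get_state()["eef_rot"]);p0=r.get_state()["tool_pos"]
for y in (160,130,110,90): print(y,(R0.inv()*T(0,0,0,-24,y)[1]).as_rotvec().round(3),R0.inv().apply(T(-120,110,.25,0)[0]-p0).round(3))
E
```

```text
clock: 9.9
tool_pos: [0.4761, 0.0958, 0.2131]
eef_rot: [-0.101, 0.975, 0.023, 0.197]
contact_force: [0.1, -0.8, -0.8]
opening: 0.302
finger_force: 0.0
t 9.9 press now [-109.7   17.   213.1] world tgt [0.438 0.125 0.25 ]
tool shift [ 0.0146  0.0371 -0.046 ] rotvec [ 0.0035 -0.0188 -0.0025]
F press [-0.1 -0.8 -0.8]
[-0.12   0.491 -0.298  2.374  2.072  0.22  -0.622]
160 [ 0.142 -0.019  0.318] [-0.005  0.093 -0.038]
130 [ 0.351 -0.019  0.798] [-0.005  0.093 -0.038]
110 [ 0.489 -0.019  1.119] [-0.005  0.093 -0.038]
90 [ 0.628 -0.018  1.439] [-0.005  0.093 -0.038]
```

```bash
python3 steer.py '{"finger_gap": [0.3, 0.3, 0.3, 0.3, 0.3, 0.3, 0.3, 0.3, 0.3, 0.3], "tx": [0, 0, 0, -0.003, -0.004, -0.005, -0.005, -0.005, -0.005, -0.005], "ty": [0.01, 0.02, 0.03, 0.04, 0.05, 0.06, 0.07, 0.08, 0.09, 0.093], "tz": [-0.01, -0.02, -0.03, -0.04, -0.04, -0.04, -0.04, -0.04, -0.04, -0.04], "wx": [0.06, 0.12, 0.19, 0.25, 0.31, 0.38, 0.44, 0.5, 0.565, 0.628], "wy": [-0.02, -0.02, -0.02, -0.02, -0.02, -0.02, -0.02, -0.02, -0.02, -0.018], "wz": [0.14, 0.28, 0.43, 0.57, 0.72, 0.86, 1.0, 1.15, 1.3, 1.44]}';  python3 plan.py -6 88 0.12 -22 90;  python3 -c "
from plant import r, ticket, snapshot, camera_params
print(r.get_state()['q'].round(3))"
```

```text
clock: 10.9
tool_pos: [0.443, 0.186, 0.2456]
eef_rot: [0.538, 0.817, -0.118, 0.169]
contact_force: [0.0, 0.5, 0.5]
opening: 0.3
finger_force: 0.0
t 10.9 press now [-123.4  112.2  245.6] world tgt [0.563 0.187 0.12 ]
tool shift [0.0074 0.1119 0.1326] rotvec [0.0655 0.0318 0.1856]
F press [0.1 0.5 0.5]
[-0.722  0.558 -0.052  1.963  0.549  0.868 -0.773]
```

```bash
python3 steer.py '{"finger_gap": [0.3, 0.3, 0.3, 0.3, 0.3, 0.3, 0.3], "tx": [0, 0, 0.004, 0.007, 0.007, 0.007, 0.007], "ty": [0.025, 0.05, 0.075, 0.1, 0.112, 0.112, 0.112], "tz": [0.01, 0.03, 0.06, 0.09, 0.12, 0.132, 0.132], "wx": [0.015, 0.03, 0.05, 0.065, 0.065, 0.065, 0.065], "wy": [0.01, 0.02, 0.03, 0.032, 0.032, 0.032, 0.032], "wz": [0.06, 0.12, 0.186, 0.186, 0.186, 0.186, 0.186]}';  python3 plan.py -6 80 0.021 -22 90;  python3 - <<'E'
from h import *
print(r.get_state()['q'].round(3))
a=snapshot("top");b=snapshot("scene")
cv2.imwrite("pics/d4.png",np.hstack([crop("top",a,205,130,80,120,5),crop("scene",b,205,220,80,120,5)]))
E
```

```text
clock: 11.6
tool_pos: [0.5619, 0.1826, 0.1192]
eef_rot: [0.617, 0.763, -0.123, 0.148]
contact_force: [-1.0, -0.1, -0.2]
opening: 0.299
finger_force: 0.0
t 11.6 press now [ -7.8  84.3 119.2] world tgt [0.565 0.179 0.021]
tool shift [0.0331 0.0022 0.0926] rotvec [-0.0029  0.0034  0.0027]
F press [-1.   0.1 -0.2]
[-0.589  0.867  0.     1.706  0.514  0.791 -0.784]
```

View pics/d4.png

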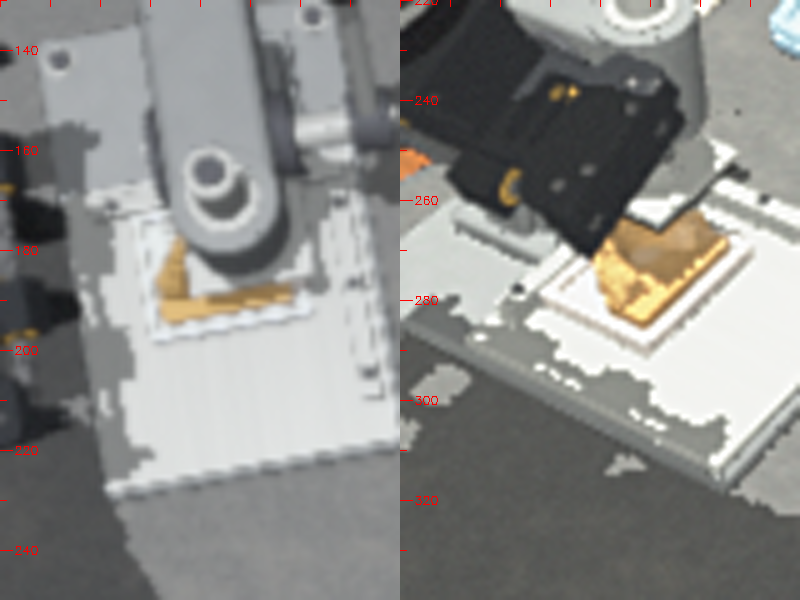

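The plate is now flush with the rear fence (top rows 172–198) and the fingers wait clear of its left side. Lowering, then the side push.

```bash
python3 steer.py '{"finger_gap": [0.3, 0.3, 0.3, 0.3, 0.3, 0.3], "tx": [0.014, 0.028, 0.036, 0.037, 0.037, 0.037], "ty": [0.002, 0.002, 0.002, 0.002, 0.002, 0.002], "tz": [0.035, 0.07, 0.088, 0.091, 0.091, 0.091], "wx": [0, 0, 0, 0, 0, 0], "wy": [0, 0, 0, 0, 0, 0], "wz": [0, 0, 0, 0, 0, 0]}';  python3 plan.py -6 60 0.021 -22 90
```

```text
clock: 12.3
tool_pos: [0.5658, 0.1855, 0.0242]
eef_rot: [0.617, 0.763, -0.119, 0.149]
contact_force: [0.1, 0.4, 0.1]
opening: 0.3
finger_force: 0.0
t 12.3 press now [-3.4 86.3 24.2] world tgt [0.569 0.159 0.021]
tool shift [-0.0232 -0.0027  0.0128] rotvec [0.0036 0.0003 0.0018]
F press [0.2 0.3 0.1]
```

```bash
python3 steer.py '{"finger_gap": [0.3, 0.3, 0.3, 0.3, 0.3, 0.3, 0.3], "tx": [-0.003, -0.008, -0.013, -0.018, -0.023, -0.027, -0.027], "ty": [-0.002, -0.002, -0.002, -0.002, -0.002, -0.002, -0.002], "tz": [0.005, 0.007, 0.009, 0.011, 0.0128, 0.0144, 0.0144], "wx": [0, 0, 0, 0, 0, 0, 0], "wy": [0, 0, 0, 0, 0, 0, 0], "wz": [0, 0, 0, 0, 0, 0, 0]}';  python3 plan.py -6 51 0.021 -22 90
```

```text
clock: 13.0
tool_pos: [0.5699, 0.1554, 0.0196]
eef_rot: [0.617, 0.763, -0.119, 0.149]
contact_force: [-0.8, 3.8, 6.0]
opening: 0.303
finger_force: 3.3
t 13.0 press now [-5.6 56.  19.6] world tgt [0.571 0.15  0.021]
tool shift [-0.0052 -0.0004  0.0006] rotvec [ 0.0028 -0.0011  0.002 ]
F press [-0.   3.9  6. ]
```

```bash
python3 steer.py '{"finger_gap": [0.3, 0.3, 0.3, 0.3], "tx": [-0.0005, -0.002, -0.004, -0.004], "ty": [0, 0, 0, 0], "tz": [-0.0014, -0.001, -0.0003, -0.0003], "wx": [0, 0, 0, 0], "wy": [0, 0, 0, 0], "wz": [0, 0, 0, 0]}' >/dev/null;  python3 plan.py -6 49 0.021 -22 90
```

```text
t 13.4 press now [-6.8 50.3 20.7] world tgt [0.571 0.148 0.021]
tool shift [-0.0013  0.0008  0.0002] rotvec [-0.0005  0.0028  0.0018]
F press [0.6 0.4 0.4]
```

```bash
for k in 1 2 3; do python3 steer.py '{"finger_gap": [0.3, 0.3, 0.3], "tx": [-0.001, -0.0015, -0.0015], "ty": [0, 0, 0], "tz": [0.0003, 0.0005, 0.0005], "wx": [0, 0, 0], "wy": [0, 0, 0], "wz": [0, 0, 0]}' >/dev/null;  python3 plan.py -6 49 0.021 -22 90|grep -v tool;done
```

```text
t 13.7 press now [-6.5 50.  20.8] world tgt [0.571 0.148 0.021]
F press [-0.3  2.  -0.9]
t 14.0 press now [-6.1 49.5 20.8] world tgt [0.571 0.148 0.021]
F press [-0.3  3.4 -0.8]
t 14.3 press now [-6.1 49.3 20.7] world tgt [0.571 0.148 0.021]
F press [-0.6  6.2 -0.2]
```

About 6 N at the side fence, with the TCP at its predicted position. I'll retreat upward and check the fit with an overlay of the home outline.

```bash
python3 steer.py '{"finger_gap": [0.3, 0.3, 0.3, 0.3, 0.3, 0.3, 0.3, 0.3, 0.3], "tx": [0.015, 0.04, 0.06, 0.06, 0.05, 0.04, 0.02, 0.0, 0.0], "ty": [0, 0, 0, 0, 0, 0, 0, 0, 0], "tz": [-0.006, -0.016, -0.024, -0.07, -0.12, -0.17, -0.22, -0.26, -0.26], "wx": [0, 0, 0, 0, 0, 0, 0, 0, 0], "wy": [0, 0, 0, 0, 0, 0, 0, 0, 0], "wz": [0, 0, 0, 0, 0, 0, 0, 0, 0]}';python3 - <<'E'
from h import *
from plan import T,R
P=np.load("press.npy")
a=snapshot("top");b=snapshot("scene")
out=[]
for n,im,x0,y0 in(("top",a,225,150),("scene",b,225,240)):
    c=crop(n,im,x0,y0,80,60,5)
    c=cv2.resize(im[y0:y0+60,x0:x0+80,::-1],None,fx=9,fy=9,interpolation=cv2.INTER_CUBIC)[:, :720]
    h=proj(n,press(*P,[(.033,.0405,.026),(-.033,.0405,.026),(-.033,-.0405,.026)])); print(n,h.round(1))
    for q in h: cv2.circle(c,tuple(int(v) for v in ((q-[x0,y0])*9+4.5)),4,(0,0,255),1)
    out.append(c[:300] if n=="x" else c)
cv2.imwrite("pics/d5.png",cv2.resize(np.vstack([out[0][:],out[1][:]]),None,fx=.55,fy=.55))
s=r.get_state();print(s['clock'],s['q'].round(3),s['tool_pos'])
R0=R.from_quat(s["eef_rot"])
for y in(60,30,0): print(y,(R0.inv()*T(0,0,0,-22*y/90,y)[1]).as_rotvec().round(3))
print(R0.inv().apply(T(30,20,.37,0)[0]-s["tool_pos"]).round(3))
E
```

```text
clock: 15.2
tool_pos: [0.5537, 0.2432, 0.2692]
eef_rot: [0.619, 0.762, -0.115, 0.151]
contact_force: [0.1, 0.7, -0.0]
opening: 0.301
finger_force: 0.0
top [[236.8 171.3]
 [241.1 196.9]
 [273.2 191. ]]
scene [[238.2 273.7]
 [259.7 283.7]
 [280.5 263.9]]
15.3 [-0.648  0.701 -0.05   1.53   0.414  1.131 -0.7  ] [0.55075265 0.2420943  0.26322001]
60 [0.167 0.125 0.499]
30 [0.268 0.232 1.017]
0 [0.304 0.3   1.551]
[-0.156  0.036 -0.052]
```

View pics/d5.png

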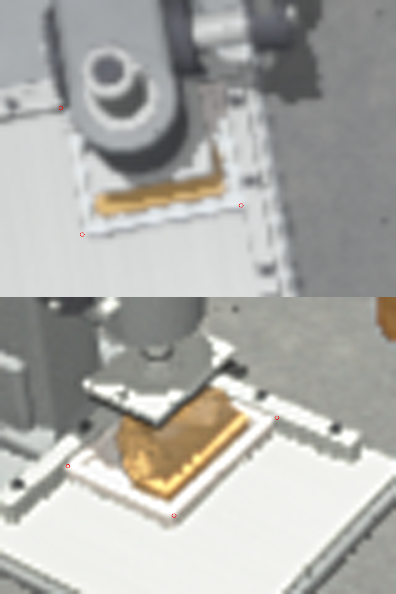

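The near edge has the predicted slope (10.3° against 10.4°) and all corners are within about 1 px of home. Finger friction may have dragged the plate about 1 mm in x during the side push, so I'll repeat a light rear push.

Run:
```python
from plan import *
s=r.get_state();R0=R.from_quat(s["eef_rot"])
for y in (90,110,135,160,180): print(y,(R0.inv()*T(0,0,0,-24,y)[1]).as_rotvec().round(3))
print(R0.inv().apply(T(-125,40,.2,0)[0]-s["tool_pos"]).round(3))
```

```text
90 [ 0.002 -0.034  0.001]
110 [-0.134 -0.033 -0.32 ]
135 [-0.305 -0.032 -0.721]
160 [-0.476 -0.029 -1.123]
180 [-0.612 -0.025 -1.444]
[-0.073 -0.119  0.098]
```

```bash
python3 steer.py '{"finger_gap": [0.4, 0.4, 0.4, 0.4, 0.4, 0.4, 0.4, 0.4, 0.4, 0.4], "tx": [-0.005, -0.01, -0.02, -0.03, -0.04, -0.05, -0.06, -0.07, -0.073, -0.073], "ty": [-0.03, -0.06, -0.09, -0.119, -0.119, -0.119, -0.119, -0.119, -0.119, -0.119], "tz": [0, 0.0, 0.0, 0.01, 0.02, 0.03, 0.04, 0.05, 0.06, 0.06], "wx": [-0.06, -0.12, -0.18, -0.245, -0.305, -0.37, -0.43, -0.49, -0.55, -0.612], "wy": [-0.03, -0.03, -0.03, -0.03, -0.03, -0.03, -0.03, -0.03, -0.03, -0.025], "wz": [-0.14, -0.28, -0.43, -0.58, -0.72, -0.87, -1.02, -1.16, -1.3, -1.444]}' >/dev/null;python3 steer.py '{"finger_gap": [0.4, 0.4], "tx": [0, 0], "ty": [0, 0], "tz": [0, 0], "wx": [0, 0], "wy": [0, 0], "wz": [0, 0]}' >/dev/null; python3 -c "
from plant import r, ticket, snapshot, camera_params
print(r.get_state()['q'].round(3))"; python3 plan.py -95 6 0.06 -22 180
```

```text
[-0.443  0.428 -0.091  2.394  1.797  0.238 -0.676]
t 16.5 press now [-125.    54.   233.8] world tgt [0.493 0.088 0.06 ]
tool shift [ 0.0361 -0.0415  0.1743] rotvec [-0.0719  0.0348 -0.1621]
F press [-0.   0.4 -0.6]
```

```bash
python3 steer.py '{"finger_gap": [0.4, 0.4, 0.4, 0.4, 0.4, 0.4, 0.4], "tx": [0.005, 0.01, 0.02, 0.028, 0.036, 0.036, 0.036], "ty": [-0.01, -0.02, -0.03, -0.041, -0.041, -0.041, -0.041], "tz": [0.03, 0.06, 0.095, 0.13, 0.165, 0.174, 0.174], "wx": [-0.02, -0.04, -0.072, -0.072, -0.072, -0.072, -0.072], "wy": [0.01, 0.02, 0.035, 0.035, 0.035, 0.035, 0.035], "wz": [-0.05, -0.1, -0.162, -0.162, -0.162, -0.162, -0.162]}' >/dev/null; python3 plan.py -70 6 0.0215 -22 180
```

```text
t 17.2 press now [-93.6   7.4  60.2] world tgt [0.517 0.093 0.022]
tool shift [-0.0074 -0.0015  0.0447] rotvec [ 0.001  -0.0001  0.003 ]
F press [-0.5 -0.   0.8]
```

```bash
python3 -c "
from plant import r, ticket, snapshot, camera_params
print(r.get_state()['q'].round(3))"
```

```text
[-0.007  0.913 -0.471  2.413  2.487  0.648 -0.968]
```

```bash
python3 steer.py '{"finger_gap": [0.4, 0.4, 0.4, 0.4, 0.4, 0.4, 0.4, 0.4, 0.4, 0.4], "tx": [0.005, 0.0065, 0.0, -0.0074, -0.014, -0.021, -0.026, -0.030, -0.031, -0.031], "ty": [0, -0.0015, -0.0015, -0.0015, -0.0015, -0.0015, -0.0015, -0.0015, -0.0015, -0.0015], "tz": [0.02, 0.039, 0.042, 0.0447, 0.047, 0.0498, 0.052, 0.0536, 0.054, 0.054], "wx": [0, 0, 0, 0, 0, 0, 0, 0, 0, 0], "wy": [0, 0, 0, 0, 0, 0, 0, 0, 0, 0], "wz": [0.003, 0.003, 0.003, 0.003, 0.003, 0.003, 0.003, 0.003, 0.003, 0.003]}' >/dev/null; python3 plan.py -41 6 0.021 -22 180
```

```text
t 18.2 press now [-44.5   5.5  23.1] world tgt [0.546 0.099 0.021]
tool shift [-0.0025  0.0005  0.0033] rotvec [0.0014 0.0024 0.0006]
F press [-0.1 -0.6 -0.1]
```

```bash
python3 steer.py '{"finger_gap": [0.4, 0.4, 0.4, 0.4], "tx": [0.0009, -0.0005, -0.0015, -0.002], "ty": [0, 0, 0, 0], "tz": [0.0021, 0.0027, 0.0031, 0.0033], "wx": [0, 0, 0, 0], "wy": [0, 0, 0, 0], "wz": [0, 0, 0, 0]}' >/dev/null; python3 plan.py -41 6 0.021 -22 180; for k in 1 2 3; do python3 steer.py '{"finger_gap": [0.4, 0.4, 0.4], "tx": [-0.001, -0.0015, -0.0015], "ty": [0, 0, 0], "tz": [0.0003, 0.0005, 0.0005], "wx": [0, 0, 0], "wy": [0, 0, 0], "wz": [0, 0, 0]}' >/dev/null;  python3 plan.py -41 6 0.021 -22 180|grep -v tool;done
```

```text
t 18.6 press now [-42.    5.5  20.5] world tgt [0.546 0.099 0.021]
tool shift [-0.0011  0.0005 -0.0001] rotvec [0.0018 0.001  0.0006]
F press [-2.1 -0.4 -1. ]
t 18.9 press now [-41.5   5.6  20.4] world tgt [0.546 0.099 0.021]
F press [-4.7 -0.6  0.7]
t 19.2 press now [-41.3   5.6  20.3] world tgt [0.546 0.099 0.021]
F press [-7.2 -0.   2.2]
t 19.5 press now [-41.2   5.6  20.2] world tgt [0.546 0.099 0.021]
F press [-11.1  -0.2   4.2]
```

Same contact position again (-41.3 mm at 7 N), so the plate is home. I'll retreat and swing over to the ball.

```bash
python3 steer.py '{"finger_gap": [0.4, 0.4, 0.6, 0.6, 0.6, 0.6, 0.6, 0.6], "tx": [0.015, 0.04, 0.06, 0.05, 0.04, 0.02, 0.0, 0.0], "ty": [0, 0, 0, 0, 0, 0, 0, 0], "tz": [-0.006, -0.016, -0.024, -0.06, -0.1, -0.15, -0.2, -0.2], "wx": [0, 0, 0, 0, 0, 0, 0, 0], "wy": [0, 0, 0, 0, 0, 0, 0, 0], "wz": [0, 0, 0, 0, 0, 0, 0, 0]}' >/dev/null; python3 steer.py '{"finger_gap": [0.6, 0.6, 0.6, 0.6, 0.6, 0.6, 0.6, 0.6, 0.6, 0.6], "tx": [0, 0, 0, -0.003, -0.004, -0.005, -0.005, -0.005, -0.005, -0.005], "ty": [0.01, 0.02, 0.03, 0.04, 0.05, 0.06, 0.07, 0.08, 0.09, 0.093], "tz": [-0.01, -0.02, -0.03, -0.04, -0.04, -0.04, -0.04, -0.04, -0.04, -0.04], "wx": [0.06, 0.12, 0.19, 0.25, 0.31, 0.38, 0.44, 0.5, 0.565, 0.628], "wy": [-0.02, -0.02, -0.02, -0.02, -0.02, -0.02, -0.02, -0.02, -0.02, -0.018], "wz": [0.14, 0.28, 0.43, 0.57, 0.72, 0.86, 1.0, 1.15, 1.3, 1.44]}' >/dev/null
python3 - <<'E'
from plan import *
s=r.get_state();R0=R.from_quat(s["eef_rot"]);print(s['clock'],s['q'].round(3),s['tool_pos'].round(3),s['opening'])
for y in (60,30,0): print(y,(R0.inv()*T(0,0,0,0,y)[1]).as_rotvec().round(3))
print(R0.inv().apply(T(-100,0,.35,0)[0]-s["tool_pos"]).round(3))
E
```

```text
21.3 [-0.827  0.532  0.118  2.046  0.557  0.716 -0.581] [0.447 0.175 0.246] 0.5956327665531169
60 [0.179 0.395 0.896]
30 [0.29  0.353 1.411]
0 [0.401 0.288 1.924]
[-0.135 -0.018 -0.054]
```

```bash
python3 steer.py '{"finger_gap": [0.6, 0.6, 0.6, 0.6, 0.6, 0.6, 0.6, 0.6, 0.6, 0.6], "tx": [-0.01, -0.02, -0.035, -0.05, -0.065, -0.08, -0.1, -0.12, -0.135, -0.135], "ty": [0, 0, -0.005, -0.01, -0.013, -0.015, -0.018, -0.018, -0.018, -0.018], "tz": [-0.01, -0.02, -0.03, -0.04, -0.05, -0.054, -0.054, -0.054, -0.054, -0.054], "wx": [0.02, 0.05, 0.08, 0.1, 0.13, 0.15, 0.18, 0.21, 0.24, 0.265], "wy": [0.05, 0.1, 0.17, 0.23, 0.3, 0.36, 0.395, 0.385, 0.37, 0.36], "wz": [0.1, 0.22, 0.36, 0.5, 0.64, 0.78, 0.9, 1.04, 1.18, 1.3]}' >/dev/null; python3 plan.py 0 -60 0.34 0 0; python3 -c "
from plant import r, ticket, snapshot, camera_params
print(r.get_state()['q'].round(3))"
```

```text
t 22.3 press now [-98.7  -4.2 351.6] world tgt [0.599 0.043 0.34 ]
tool shift [0.0469 0.1032 0.0121] rotvec [7.300e-03 4.000e-04 6.304e-01]
F press [ 0.9 -0.5 -0.6]
[-0.417  0.387  0.242  1.793 -0.101  0.973 -0.868]
```

```bash
python3 steer.py '{"finger_gap": [0.6, 0.6, 0.6, 0.6, 0.6, 0.6, 0.6], "tx": [0.009, 0.018, 0.027, 0.036, 0.045, 0.045, 0.045], "ty": [0.02, 0.04, 0.06, 0.08, 0.1, 0.1, 0.1], "tz": [0, 0, 0, 0.0, 0, 0, 0], "wx": [0, 0, 0, 0, 0, 0, 0], "wy": [0, 0, 0, 0, 0, 0, 0], "wz": [0.12, 0.25, 0.38, 0.5, 0.63, 0.63, 0.63]}' >/dev/null; python3 plan.py 63.5 -71 0.30 0 0
```

```text
t 23.0 press now [ -4.5 -55.  350.2] world tgt [0.664 0.045 0.3  ]
tool shift [0.068  0.0166 0.0501] rotvec [0.0054 0.0021 0.0116]
F press [-0.4  0.5 -0.1]
```

```bash
python3 steer.py '{"finger_gap": [0.6, 0.6, 0.6, 0.6, 0.6, 0.6], "tx": [0.03, 0.06, 0.068, 0.068, 0.068, 0.068], "ty": [0.008, 0.016, 0.0166, 0.0166, 0.0166, 0.0166], "tz": [0, 0, 0.025, 0.05, 0.05, 0.05], "wx": [0.005, 0.005, 0.005, 0.005, 0.005, 0.005], "wy": [0.002, 0.002, 0.002, 0.002, 0.002, 0.002], "wz": [0.01, 0.01, 0.01, 0.01, 0.01, 0.01]}'; python3 plan.py 63.5 -71 0.243 0 0;  python3 - <<'E'
from h import *
print(r.get_state()['q'].round(3))
a=snapshot("top");b=snapshot("scene")
for n in("top","scene"): print(proj(n,r.get_state()["tool_pos"]))
for n,im,(x0,y0,w,h) in(("top",a,(255,110,35,22)),("scene",b,(230,150,30,25))):
    m=im[y0:y0+h,x0:x0+w].max(2)<50; v,u=np.nonzero(m); print(n,u.mean()+x0,v.mean()+y0,m.sum())
E
```

```text
clock: 23.6
tool_pos: [0.6636, 0.0454, 0.3009]
eef_rot: [0.995, 0.104, 0.0, -0.0]
contact_force: [-0.5, 0.9, 1.0]
opening: 0.597
finger_force: 0.0
t 23.6 press now [ 63.4 -71.  300.9] world tgt [0.664 0.045 0.243]
tool shift [0.0001 0.     0.0579] rotvec [-0.0001 -0.0004  0.0004]
F press [-0.3  0.9  1. ]
[-0.328  0.713  0.385  1.37  -0.278  1.112 -1.267]
[[270.4816903  116.92485897]]
[[245.80140464 148.67931581]]
top 273.51408450704224 121.52112676056338 142
scene 243.6864406779661 161.02542372881356 118
```

Aligned over the ball. Descend and grip.

```bash
python3 steer.py '{"finger_gap": [0.6, 0.6, 0.6, 0.6, 0.3, 0.0, 0.0, 0.0, 0.0, 0.0], "tx": [0, 0, 0, 0, 0, 0, 0, 0, 0, 0], "ty": [0, 0, 0, 0, 0, 0, 0, 0, 0, 0], "tz": [0.02, 0.04, 0.058, 0.058, 0.058, 0.058, 0.058, 0.058, 0.058, 0.058], "wx": [0, 0, 0, 0, 0, 0, 0, 0, 0, 0], "wy": [0, 0, 0, 0, 0, 0, 0, 0, 0, 0], "wz": [0, 0, 0, 0, 0, 0, 0, 0, 0, 0]}' 25; python3 plan.py 63.5 -71 0.243 0 0
```

```text
clock: 24.7
tool_pos: [0.6649, 0.0462, 0.2435]
eef_rot: [0.995, 0.104, 0.002, -0.001]
contact_force: [-2.7, 3.0, 5.7]
opening: 0.289
finger_force: 24.5
t 24.7 press now [ 64.9 -70.5 243.5] world tgt [0.664 0.045 0.243]
tool shift [-0.0014  0.0005  0.0005] rotvec [-0.0009 -0.0033 -0.0003]
F press [-2.1  3.5  5.7]
```

The ball is gripped (25 N, opening about 25 mm). I'll swing it along the arc to q = 0.75, just before the pad meets the teeth.

```bash
python3 steer.py '{"finger_gap": [0, 0, 0, 0, 0, 0, 0, 0, 0, 0], "tx": [-0.0095, -0.0192, -0.0289, -0.0387, -0.0484, -0.058, -0.0675, -0.0767, -0.0858, -0.0945], "ty": [0, 0, 0, 0, 0, 0, 0, 0, 0, 0], "tz": [-0.0021, -0.0034, -0.004, -0.0039, -0.003, -0.0015, 0.0008, 0.0038, 0.0075, 0.0119], "wx": [0, 0, 0, 0, 0, 0, 0, 0, 0, 0], "wy": [0, 0, 0, 0, 0, 0, 0, 0, 0, 0], "wz": [0, 0, 0, 0, 0, 0, 0, 0, 0, 0]}' 35; python3 plan.py -31 -70.5 0.231 0 0
cat > lev.py <<'E'
from h import *
P=np.load("press.npy");s=r.get_state();e=s["tool_pos"]-[*P[:2],0]
x=np.cos(P[2])*e[0]+np.sin(P[2])*e[1]; dz=e[2]+.019-.136; dx=x-.031
print("clock",s["clock"],"q from tool",np.arctan2(-dx,dz)+.25,"radius",np.hypot(dx,dz),"op",s["opening"],"grip",s["finger_force"])
E
python3 lev.py
```

```text
clock: 25.7
tool_pos: [0.5734, 0.0271, 0.2315]
eef_rot: [0.995, 0.104, 0.003, -0.001]
contact_force: [2.3, 4.4, 3.8]
opening: 0.291
finger_force: 34.4
t 25.7 press now [-28.6 -70.3 231.5] world tgt [0.571 0.026 0.231]
tool shift [-0.0024  0.0002  0.0005] rotvec [-0.0005 -0.0065  0.0003]
F press [3.2 3.8 3.8]
clock 25.7 q from tool 0.730076456911933 radius 0.12913346334374728 op 0.2905180560126834 grip 34.41292181611061
```

```bash
python3 steer.py '{"finger_gap": [0, 0, 0, 0, 0, 0, 0, 0, 0, 0], "tx": [-0.0055, -0.0111, -0.0163, -0.0214, -0.0262, -0.0309, -0.0353, -0.0395, -0.0434, -0.0434], "ty": [0, 0, 0, 0, 0, 0, 0, 0, 0, 0], "tz": [0.0033, 0.0068, 0.0107, 0.0147, 0.019, 0.0235, 0.0284, 0.0333, 0.0385, 0.0385], "wx": [0, 0, 0, 0, 0, 0, 0, 0, 0, 0], "wy": [0, 0, 0, 0, 0, 0, 0, 0, 0, 0], "wz": [0, 0, 0, 0, 0, 0, 0, 0, 0, 0]}' |grep force; python3 lev.py;python3 plan.py -85 -70.5 0.176 0 0
```

```text
contact_force: [1.9, 5.6, 6.2]
finger_force: 33.9
clock 26.7 q from tool 1.194807415561546 radius 0.12814890631111248 op 0.2851775131595151 grip 33.89372706413269
t 26.7 press now [-72.8 -70.1 192.1] world tgt [0.518 0.015 0.176]
tool shift [-0.0122  0.0004  0.016 ] rotvec [-0.0009 -0.0035  0.0003]
F press [3.  5.  6.2]
```

```bash
python3 steer.py '{"finger_gap": [0, 0, 0, 0, 0, 0], "tx": [-0.0026, -0.0052, -0.0076, -0.0101, -0.0101, -0.0101], "ty": [0, 0, 0, 0, 0, 0], "tz": [0.0039, 0.0078, 0.0122, 0.0167, 0.0167, 0.0167], "wx": [0, 0, 0, 0, 0, 0], "wy": [0, 0, 0, 0, 0, 0], "wz": [0, 0, 0, 0, 0, 0]}' |grep force; python3 lev.py;python3 - <<'E'
from h import *
P=np.load("press.npy")
a=snapshot("top");b=snapshot("scene")
x=cv2.resize(b[225:300,215:295,::-1],None,fx=8,fy=8,interpolation=cv2.INTER_CUBIC)
cv2.imwrite("pics/d6.png",x); cv2.imwrite("pics/top6.png",a[:,:,::-1])
# expected pixels: ring/sleeve axis points and pad bottom at z 47 mm
print(proj("scene",press(*P,[(-.023,.03,.047),(-.023,-.03,.047),(0,0,.104)])).round(1), proj("top",press(*P,[(-.023,.03,.05)])))
E
```

```text
contact_force: [1.0, 5.3, 6.6]
finger_force: 33.8
clock 27.3 q from tool 1.3436879477144714 radius 0.12796147680323647 op 0.2814762424076646 grip 33.77946596592665
[[258.3 272.8]
 [274.  258.4]
 [256.4 243.5]] [[243.37709327 190.55987472]]
```

View pics/d6.png

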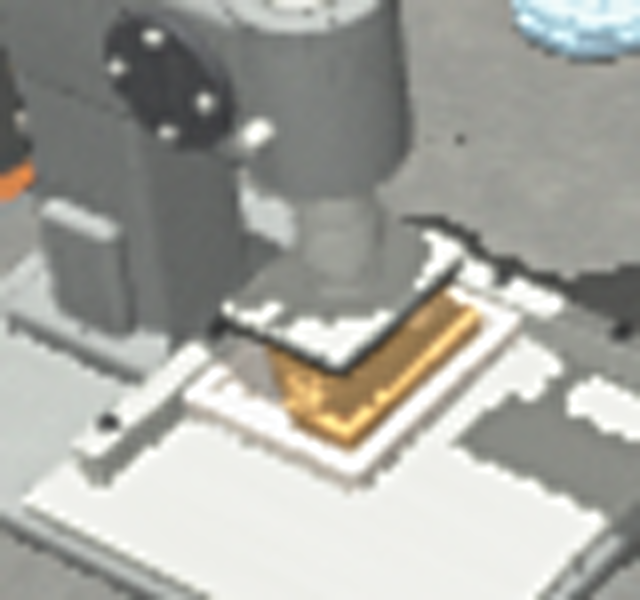

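The pad bears on the teeth, the sleeve is down to about row (230+30) above the pad, and the plate still sits flush against both fences. The lever angle read from the tool is 1.344, and correcting the rest reading's -0.012 offset gives about 1.356, so the stem is about 10 mm up in the sleeve. I'll confirm it stays steady and hand in.

```bash
python3 steer.py '{"finger_gap": [0, 0, 0, 0, 0], "tx": [0, 0, 0, 0, 0], "ty": [0, 0, 0, 0, 0], "tz": [0, 0, 0, 0, 0], "wx": [0, 0, 0, 0, 0], "wy": [0, 0, 0, 0, 0], "wz": [0, 0, 0, 0, 0]}' |grep force; python3 lev.py; python3 -c "
from plant import r, ticket, snapshot, camera_params
print(ticket.finish_job())"
```

```text
contact_force: [1.1, 6.6, 6.6]
finger_force: 33.8
clock 27.9 q from tool 1.3428511117895936 radius 0.12796187808647516 op 0.2841464924322352 grip 33.780247271060944
the job is handed in; nothing more can be done
None
```

I handed the job in at about 28 s with the plate pushed home against both fences and the lever held at about 1.35 rad. That puts the stem about 10 mm into the sleeve, worked out from the lever angle because the black ring could not be made out in the picture.

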